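# Hang a slotted plate on two headed pins and slide it home

## Robot

A 6-joint arm with a two-finger parallel gripper is mounted at the origin on a cart in front of the work surface, level with it; the furniture and walls round the work are solid. World frame = base frame: x ahead of the robot, y to its left, z up, the work surface at z = 0. Lengths are in mm, angles in rad, forces in N, time in s.
With the tool pointing down it reaches from about 350 to 875 mm from the base axis. Payload 4.2 kg.
Tool frame: the origin (TCP) lies midway between the tips of the shut fingers; the grasp point (between the pads) lies 19 mm behind it; z points along the fingers, y is the line along which they close (so a half turn about z gives the same grasp; the last joint's range is limited). The gripper opens to 85 mm and grips with 20 to 120 N. Pads are 22 mm wide; open, the fingers measure 114 mm over their backs; the gripper's body (76 mm by 85 mm) begins 54 mm behind the grasp point. The pads swing forward as they close: fully open they stand 13 mm farther back than shut.
Start: joints at [-0.846, 0.385, 0.008, 0, -1.194, -0.259], TCP at [280.722, -558.385, 231.312] pointing down, gripper open.
Joint ranges: [-3.14, 3.14], [-1.21, 2.06], [-1.07, 1.41], [-3.16, 2.05], [-2.99, -0.16], [-3.1, 3.1]. Speed limits (rad/s): [2.79, 2.79, 3.14, 3.14, 3.14, 3.14].

## Interface

Orientations are given as a unit quaternion [x, y, z, w].
In Python, from bench import read_state, get_image, job_done gives the robot as it stands.
- The arm moves only by the tool servo_tool, never from a script. Its arguments are lists of equal length, an entry for each row: "rotation": the turn, a rotation vector about the world's x, y, z scaled (see below), a list of three; "slide": the shift along the world's x, y, z scaled (see below), a list of three; "grip": the opening, from -1 (shut) to 1 (fully open). In form: {"rotation": [[rx, ry, rz], ...], "slide": [[tx, ty, tz], ...], "grip": [grip, ...]}. A call has 1 to 8 rows; each row is the pose to reach, as a shift and turn from the pose commanded when the call began, turning the shorter way round; what a row does not reach only later rows make up. The controller multiplies each number of a shift by 0.2 m and each number of a turn by 360 degrees. A row lasts 1/8 s, in which the tool goes at most 62.5 mm and 10.7 degrees, less where a joint would pass 70% of its speed; a pose out of reach is approached as far as the arm can. A call with a number of a shift or a turn outside -1 to 1 is refused whole. A call with a gripper value outside its range is refused whole. The fingers move at their own pace and stop on an object; the grip force is fixed at half the most. Time passes only in rows, so rows that repeat a pose let the fingers close. It gives the time, the measured TCP pose, the force, the opening and the grip force at its end, in the units of the state.
- read_state(): the state, without advancing time (a new reading comes with each control period).
- get_image(name): name is "side" or "top"; returns a dict with "image" (384x512x3 uint8, red, green, blue), "depth" (384x512 float32, mm along the optical axis (not along the pixel's ray), 0 where there is no reading), "camera_matrix" (3x3 intrinsics, pixels), "rvec" (rotation vector, rad) and "tvec" (3), from world to camera coordinates, as OpenCV has them. Camera axes: x right, y down, z forward; pixel columns grow to the right and rows downward; lengths in mm; the calibration is good to about 2 mm. A picture is of the moment at which its call begins.
- job_done(): hands the job in; it is judged then, once.
The state is a dict: "clock": time; "joints": joint angles; "joint_vel": joint speeds; "joint_efforts": joint torques, N m; "position": TCP position; "ee_rot": TCP orientation; "contact_force": force on the tool from outside, world axes, zero at the start; "wrist_torque": the same for the moment, N m; "gripper_width": finger opening in mm; "grasp_force": force on a finger pad.
Only numpy, scipy, OpenCV 4.12 (cv2) and the standard library are available. Lean on these libraries where they do the work, as an engineer would, in place of code of your own. Each camera call takes 0.05 s, during which the arm holds its last target. There are 200 camera calls.

## Task

Take the slotted hanger plate out of its wooden stand and lower it gently onto the two headed pins of the rack, between the bar and the pin heads, feeling for the pins because the bar's height is not known; let go, so that it hangs by its slots. Then slide the hanging plate sideways to the left as the robot sees it (the rack's +y) until both slots are fully home against the pins, and leave it hanging there untouched. Do not disturb the tape measure, the bearing or the tin.

Things in the scene. Friction and masses are not known exactly. Their poses are not given: they have to be found in the camera images.
- plate: Bare steel hanger plate, 6 mm thick (x), 0.2 to 0.45 kg, upright. Origin: middle of its lower edge; y along its width, z up. From the front: a leg (y -30 to 30, z 0 to 62 mm), a crosspiece above it (y -95 to 95, z 62 to 116), a grip tab on top. Two L-shaped slots go through the crosspiece. Hung, it slides to its +y by 26.5 mm to fully home, against friction of a few N.
- plate_tab (a point): Middle of the top edge of the plate's grip tab, 165 mm above the plate's origin, plate axes. The tab is 36 mm wide (y), 10 mm thick (x) and stands 49 mm above the crosspiece: grasp it from above across its thickness.
- plate_slot_right (a point): In the plate's slot at plate y = -55, z = 90 mm: where the pin's axis lies when the slot top (z 94) rests on the pin. Below it the slot's upright entry, 13 mm wide, opens at the crosspiece's lower edge (z 62), flared to 25 mm over the last 12 mm. From it a level slot 11 mm high (z 83 to 94) runs towards the plate's -y and ends 30.5 mm from here.
- plate_slot_left (a point): The same in the other, identical slot, at plate y = +55, z = 90 mm; its level part also runs to the plate's -y.
- rack: Fixed, rigid rack: base (x -40 to 80, y -90 to 90, 10 mm thick), two grey uprights (x 14 to 38, |y| 30 to 54, 175 mm high). Origin: underside of the base, in the plane of the pin bar's front face, midway between the pins; x horizontal, the pins point to -x, y along the bar. The aluminium bar (y -62 to 62, 28 mm high, x 0 to 14) is clamped to the uprights at an unreported height.
- rack_gap (a point): Point on the bench (z = 0) under the middle of the pins' bare shanks (rack x = -7, y = 0), rack axes. The two pins stand at y = -55 and +55, 8 mm thick, 14 mm of bare shank from the bar to a head 16 mm wide and 4 mm thick. Pin axes are 110 to 150 mm up, never reported: feel or see it. Hung, the plate's origin is over this point (x play 4 mm either way); fully home it is 26.5 mm to +y.
- stand: Fixed hardwood stand, 80 x 100 x 38 mm, origin at the centre of its underside. Its groove (along its y, 8 mm wide, 64 mm long, floor at z 8 mm) holds the plate's leg upright at the start, the plate's axes parallel to its own; lift the plate straight up at least 35 mm to free it.
- tape_measure: Bystander: yellow and black tape measure, 39 x 79 x 66 mm, loose; origin under its centre.
- bearing: Bystander: steel ball bearing ring, 52 mm diameter, 15 mm high, loose, flat on the bench; origin under its centre.
- grease_tin: Bystander: round tin with a white lid, 68 mm diameter, 69 mm high, loose; origin under its centre.
Not all that is in view belongs to the job. What is meant by the rack is not blue, and is the larger of those in its own colour.

How it is judged (in metres and radians):
On the way:
1. the plate hangs on both pins by its slot entries, upright, let go and at rest, not yet slid sideways (x of plate in the frame of rack between -0.016 and 0.002 m and z of pin_bar_c1 in the frame of plate between 0.086 and 0.094 m and z of pin_bar_c3 in the frame of plate between 0.086 and 0.094 m and angle between plate's own z axis and vertical below 0.15 rad and angle between the y axis of plate and the y axis of rack, either way round below 0.12 rad and y of plate in the frame of rack between -0.009 and 0.009 m and contact force between plate and the fingers below 0.05 N and linear speed of plate below 0.03 m/s), for 0.2 s.
At the end, for the whole second after the job is handed in: The plate hangs upright (within 0.15 rad) and square to the rack (0.12 rad) on both pins, between bar and heads, the slot tops resting on the pins (within 4 mm), slid to the rack's +y to within 5 mm of the slot ends, at rest and let go (x of plate in the frame of rack between -0.016 and 0.002 m and z of pin_bar_c1 in the frame of plate between 0.086 and 0.094 m and z of pin_bar_c3 in the frame of plate between 0.086 and 0.094 m and angle between plate's own z axis and vertical below 0.15 rad and angle between the y axis of plate and the y axis of rack, either way round below 0.12 rad and y of plate in the frame of rack between 0.0215 and 0.031 m and linear speed of plate below 0.01 m/s); the robot touches nothing.
It fails at once if the plate is dropped onto the pins instead of lowered (faster than 0.25 m/s once the pins are in the slots) (horizontal distance between plate and rack below 0.03 m and z of pin_bar_c1 in the frame of plate between 0.064 and 0.1 m and linear speed of plate above 0.25 m/s).
It fails at once if the plate is pressed or rammed against a pin with more than 40 N (contact force between plate and pin_bar_c1 above 40 N or contact force between plate and pin_bar_c3 above 40 N).
It fails at once if the plate is tipped over (more than 0.6 rad) (angle between plate's own z axis and vertical above 0.6 rad).
It fails at once if a bystander is moved by more than 20 mm (distance of any of tape_measure, bearing, grease_tin from where it was at the start of the episode above 0.02 m).
It also fails if it takes over 61 s, if anything falls off the work surface, if the arm or the gripper's body presses on something with over 40 N, if the wrist force passes 120 N, or if a joint passes its speed limit or range.

## Working session

There is one attempt and no reset: what is moved stays moved. The work goes in short steps, Python scripts to look and compute and a tool call to move; the robot and the scene stay as the last step left them, time stands still between calls to the robot, and variables do not carry over. Pictures are saved under pics/ and viewed, at most 10 in all, crops included, and the job is handed in when it is done.

Besides the shell and the picture viewer there is one more tool, called after ">>>" as name(argument=value, ...) on one line, values as JSON. servo_tool: Moves the arm, as the interface text tells. Shifts and turns lie within -1 to 1; 1 stands for 0.2 m of shift or 360 degrees of turn. Its arguments: {"type":"object","properties":{"rotation":{"type":"array","items":{"type":"array","items":{"type":"number","minimum":-1,"maximum":1}}},"slide":{"type":"array","items":{"type":"array","items":{"type":"number","minimum":-1,"maximum":1}}},"grip":{"type":"array","items":{"type":"number"}}},"required":["rotation","slide","grip"]}

```bash
mkdir -p pics
cat > h.py <<'E'
import numpy as np,cv2
from bench import read_state,get_image,job_done
def cam(n):
    d=get_image(n);R=cv2.Rodrigues(np.array(d['rvec'],float))[0];t=np.array(d['tvec'],float).ravel();K=np.array(d['camera_matrix'],float)
    z=d['depth'].astype(float);v,u=np.mgrid[:z.shape[0],:z.shape[1]]
    P=np.stack([(u-K[0,2])/K[0,0]*z,(v-K[1,2])/K[1,1]*z,z],-1)
    W=(P-t)@R; W[z==0]=np.nan
    return d,K,R,t,W
def ray(K,R,t,u,v,h):
    c=-R.T@t;r=R.T@np.linalg.inv(K)@[u,v,1];return c+r*(h-c[2])/r[2]
E
python3 - <<'E'
from h import *
print(read_state())
for n in('side','top'):
    d,K,R,t,W=cam(n);np.savez(f'{n}0.npz',im=d['image'],K=K,R=R,t=t,W=W)
    print(n,-R.T@t,R[2],K[0,0])
    cv2.imwrite(f'pics/{n}0.png',cv2.resize(d['image'][:,:,::-1],(800,600)))
E
```

```text
{'clock': 0.0, 'joints': array([-8.46383320e-01,  3.85534031e-01,  6.64357332e-03, -5.44794797e-04,
       -1.19396164e+00, -2.58589124e-01]), 'joint_vel': array([-0.00075731, -0.00156483,  0.00051751, -0.00086524,  0.00165405,
       -0.0004286 ]), 'joint_efforts': array([ 1.95543362e-03, -3.92291558e+01,  1.88406318e+01,  4.18618217e+00,
       -4.56388952e-03, -6.68860125e-06]), 'position': array([ 280.49210728, -557.88252474,  230.23530923]), 'ee_rot': array([-2.30713899e-01,  9.73021056e-01,  1.02569934e-03, -2.61899645e-04]), 'contact_force': array([-0.51583835, -0.33742567, -0.12558566]), 'wrist_torque': array([-0.01504227, -0.01598589,  0.02887683]), 'grasp_force': 0.0, 'gripper_width': 85.27595715653152}
side [602.22239185 922.19406385 901.31751409] [-0.04149339 -0.7335469  -0.67837103] 436.80663007520155
top [ 398.39497382   79.77235021 1375.25810864] [ 0.11793871  0.00284518 -0.9930168 ] 366.99586272974847
```

View pics/side0.png

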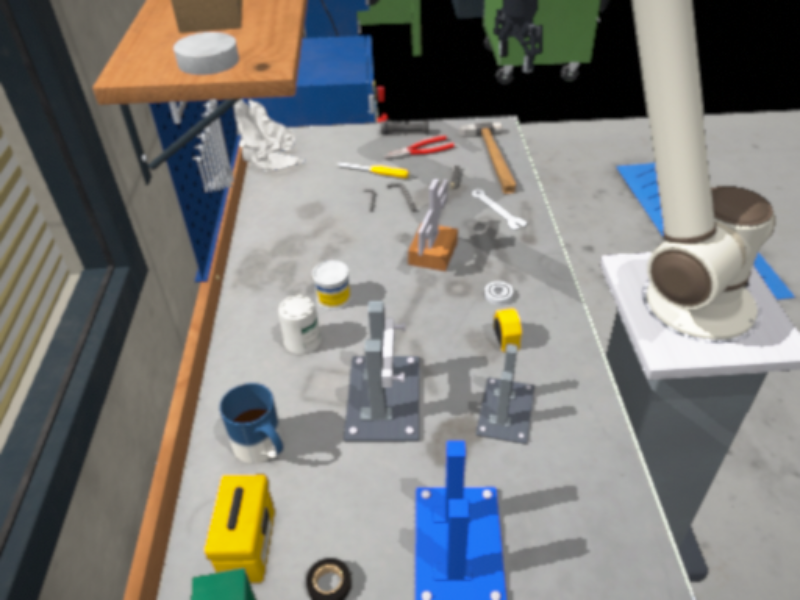

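View pics/top0.png

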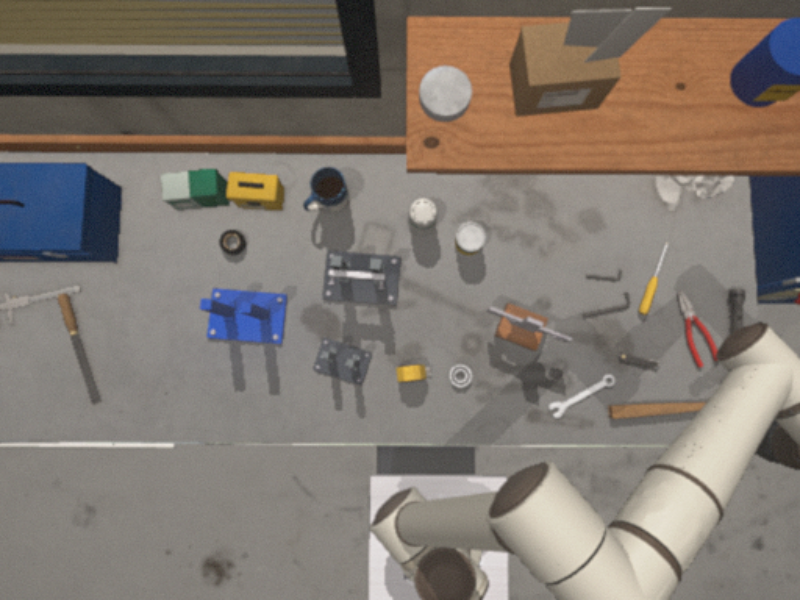

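The side view shows the large grey rack at (384,395), the small grey decoy at (507,405), the blue rack at (460,540), the plate in its wooden stand at (433,235), the bearing at (499,291), the tape at (508,328) and the tin at (331,283).
In the top view they are: large grey (362,278), small grey (342,362), blue (246,316) and plate (530,323). I choose the large grey one and will check it in a close crop.

Run:
```python
from h import *
T=np.load('top0.npz');S=np.load('side0.npz')
def crop(D,x0,y0,x1,y1,w,h): return cv2.resize(D['im'][y0:y1,x0:x1,::-1],(w,h),interpolation=cv2.INTER_CUBIC)
a=np.hstack([crop(T,200,150,264,200,400,300),crop(T,305,182,369,232,400,300)])
b=np.hstack([crop(S,210,180,282,290,200,300),crop(S,255,105,303,177,200,300),crop(S,300,210,350,290,200,300)])
b=cv2.copyMakeBorder(b,0,0,0,200,cv2.BORDER_CONSTANT)
cv2.imwrite('pics/c1.png',np.vstack([a,b]))
W=T['W']
print('top rack z map')
np.set_printoptions(linewidth=250,suppress=True)
def clus(W,box,zlo,zhi):
    P=W.reshape(-1,3);x0,x1,y0,y1=box
    m=(P[:,0]>x0)&(P[:,0]<x1)&(P[:,1]>y0)&(P[:,1]<y1)&(P[:,2]>zlo)&(P[:,2]<zhi);return P[m]
c=ray(T['K'],T['R'],T['t'],232,178,10);s=ray(T['K'],T['R'],T['t'],334,208,38);print('rack~',c,'stand~',s)
for nm,D in(('top',T),('side',S)):
  for lab,ce,rng in(('rack',c,[(3,20),(90,165),(165,185)]),('stand',s,[(30,45),(85,130),(130,150),(150,190)])):
    for lo,hi in rng:
        p=clus(D['W'],(ce[0]-130,ce[0]+130,ce[1]-130,ce[1]+130),lo,hi)
        if len(p)>4:
            r=cv2.minAreaRect(p[:,:2].astype(np.float32));print(nm,lab,lo,hi,len(p),p.mean(0).round(1),np.percentile(p,[2,98],axis=0).round(0).tolist(),r)
```

```text
top rack z map
rack~ [614.52974725 184.40081016  10.        ] stand~ [ 501.37794016 -191.62732782   38.        ]
top rack 3 20 1850 [611.3 185.6   8.6] [[491.0, 64.0, 3.0], [735.0, 307.0, 17.0]] ((614.9109497070312, 185.0430908203125), (256.75250244140625, 257.757568359375), 0.3135000765323639)
top rack 90 165 262 [606.1 188.  128.9] [[580.0, 128.0, 95.0], [635.0, 249.0, 162.0]] ((634.9260864257812, 132.342041015625), (98.65196228027344, 251.74192810058594), 34.615745544433594)
top rack 165 185 108 [622.  188.7 175.6] [[608.0, 136.0, 168.0], [636.0, 241.0, 180.0]] ((622.102783203125, 188.24420166015625), (107.44255065917969, 24.84450340270996), 84.9150161743164)
top stand 30 45 450 [ 495.4 -186.8   38.2] [[451.0, -243.0, 33.0], [545.0, -137.0, 44.0]] ((499.062744140625, -190.31069946289062), (100.43930053710938, 80.38291931152344), 68.87411499023438)
top stand 85 130 165 [ 497.9 -189.4  114. ] [[465.0, -277.0, 87.0], [532.0, -104.0, 128.0]] ((497.85797119140625, -190.54934692382812), (190.18284606933594, 8.331558227539062), 69.0273666381836)
top stand 130 150 11 [ 496.9 -184.6  140.7
[... 986 characters left out ...]
36.0, 42.0]] ((500.1445617675781, -192.84889221191406), (107.48393249511719, 81.49915313720703), 69.09519958496094)
side stand 85 130 249 [ 502.5 -181.9  109.4] [[464.0, -281.0, 87.0], [536.0, -103.0, 128.0]] ((499.5111389160156, -192.02243041992188), (197.43414306640625, 9.515264511108398), 69.1270523071289)
side stand 130 150 33 [ 500.2 -185.7  140.8] [[491.0, -206.0, 132.0], [509.0, -174.0, 149.0]] ((498.5225524902344, -190.51527404785156), (34.21845245361328, 8.201544761657715), 61.5492057800293)
side stand 150 190 56 [ 500.4 -186.8  166.2] [[491.0, -206.0, 151.0], [509.0, -174.0, 176.0]] ((499.243896484375, -191.83001708984375), (37.00449752807617, 9.707836151123047), 69.79132080078125)
```

View pics/c1.png

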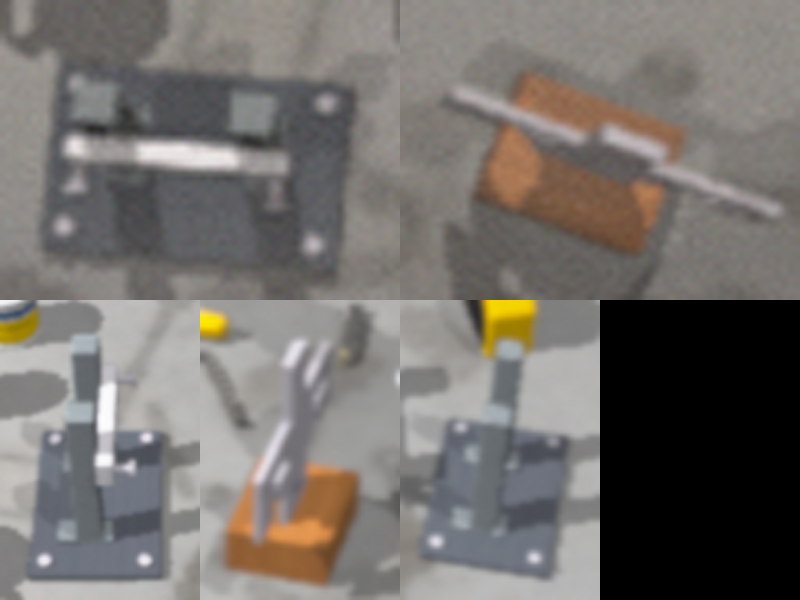

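The top-left panel shows a bar and two headed pins pointing down the image, towards the robot, on the large grey base (bar from crop pixel (75,147) to (290,165)). The small decoy has no bar, so the choice stands. Next I need the plate's handedness and a refined rack pose and bar height.

Run:
```python
from h import *
T=np.load('top0.npz');S=np.load('side0.npz')
# plate face rectified in side view
o=np.array([499,-191.,8]);a=np.radians(69);py=np.array([np.cos(a),np.sin(a),0]);nrm=np.array([np.sin(a),-np.cos(a),0])
Y,Z=np.meshgrid(np.arange(110,-110,-.6),np.arange(180,-5,-.6))
P=o-3*nrm+Y[...,None]*py+Z[...,None]*[0,0,1]
out=[]
for D in(S,T):
    q=(P@D['R'].T+D['t'])@D['K'].T;uv=(q[...,:2]/q[...,2:]).astype(np.float32)
    out.append(cv2.remap(D['im'],uv[...,0],uv[...,1],cv2.INTER_CUBIC))
cv2.imwrite('pics/rect.png',np.hstack(out)[:,:,::-1])
for nm,D in(('top',T),('side',S)):
    im=cv2.cvtColor(D['im'],cv2.COLOR_RGB2HSV);W=D['W'];p=W.reshape(-1,3)
    m=(p[:,2]>5)&(p[:,2]<15)&(im.reshape(-1,3)[:,2]<110)&(abs(p[:,0]-615)<85)&(abs(p[:,1]-187)<115)
    mm=cv2.morphologyEx(m.reshape(W.shape[:2]).astype(np.uint8),cv2.MORPH_OPEN,np.ones((3,3)))
    b=p[mm.ravel()>0]; print(nm,'base',len(b),cv2.minAreaRect(b[:,:2].astype(np.float32)))
    yaw=np.radians(-4.7);c,s=np.cos(yaw),np.sin(yaw)
    # rack frame from uprights (x 26,y 0)
    u=(622.5,188) ; q=(p[:,:2]-u)@np.array([[c,-s],[s,c]])+[26,0]
    k=(abs(q[:,0]-5)<14)&(abs(q[:,1])<66)&(p[:,2]>60)&(p[:,2]<168)
    k&=~((abs(abs(q[:,1])-42)<15)&(q[:,0]>12))
    r=np.c_[q[k],p[k,2]]
    print('bar',len(r),np.percentile(r,[3,25,50,75,97],axis=0).round(1).tolist())
    l=np.polyfit(r[r[:,2]>np.percentile(r[:,2],50)][:,1],r[r[:,2]>np.percentile(r[:,2],50)][:,0],1);print('slope',l)
    k=(q[:,0]<-3)&(q[:,0]>-22)&(abs(abs(q[:,1])-55)<14)&(p[:,2]>80)&(p[:,2]<168)
    r=np.c_[q[k],p[k,2]];print('pins\n',r[np.argsort(r[:,1])].round(0).tolist())
```

```text
top base 666 ((616.9099731445312, 187.5559539794922), (176.67263793945312, 119.55421447753906), 85.18360137939453)
bar 182 [[-5.4, -57.8, 109.3], [1.1, -28.4, 124.5], [4.5, 1.1, 129.6], [8.7, 32.9, 131.8], [13.2, 58.5, 135.2]]
slope [-2.86647896e-03  6.98033462e+00]
pins
 [[-16.0, -61.0, 122.0], [-16.0, -58.0, 124.0], [-12.0, -57.0, 118.0], [-9.0, -57.0, 119.0], [-5.0, -56.0, 119.0], [-16.0, -54.0, 124.0], [-12.0, -54.0, 119.0], [-8.0, -53.0, 117.0], [-6.0, -53.0, 122.0], [-17.0, -51.0, 124.0], [-16.0, -47.0, 115.0], [-16.0, 49.0, 129.0], [-18.0, 50.0, 118.0], [-8.0, 51.0, 120.0], [-4.0, 52.0, 117.0], [-15.0, 53.0, 125.0], [-12.0, 54.0, 123.0], [-18.0, 54.0, 116.0], [-8.0, 54.0, 123.0], [-5.0, 55.0, 123.0], [-15.0, 57.0, 122.0], [-12.0, 57.0, 121.0], [-17.0, 58.0, 111.0], [-5.0, 58.0, 120.0], [-8.0, 58.0, 117.0], [-16.0, 60.0, 128.0]]
side base 238 ((579.8743896484375, 175.84962463378906), (124.80136108398438, 43.51261901855469), 85.63099670410156)
bar 280 [[-6.3, -56.9, 106.5], [2.5, -27.5, 122.2], [6.2, 10.6, 129.4], [10.0, 50.6, 131.0], [14.6, 60.0, 132.8]]
slope [-0.00843527  7.7
[... 397 characters left out ...]
0], [-13.0, -52.0, 118.0], [-6.0, -51.0, 122.0], [-16.0, -51.0, 115.0], [-16.0, -51.0, 119.0], [-13.0, -49.0, 117.0], [-4.0, 50.0, 120.0], [-13.0, 50.0, 124.0], [-16.0, 50.0, 124.0], [-9.0, 51.0, 121.0], [-11.0, 51.0, 122.0], [-6.0, 52.0, 119.0], [-13.0, 52.0, 123.0], [-6.0, 53.0, 123.0], [-9.0, 53.0, 120.0], [-11.0, 53.0, 120.0], [-16.0, 54.0, 124.0], [-4.0, 54.0, 122.0], [-6.0, 54.0, 115.0], [-9.0, 55.0, 119.0], [-6.0, 55.0, 119.0], [-11.0, 56.0, 119.0], [-14.0, 56.0, 123.0], [-11.0, 56.0, 116.0], [-16.0, 56.0, 124.0], [-16.0, 57.0, 121.0], [-14.0, 57.0, 121.0], [-4.0, 58.0, 122.0], [-16.0, 58.0, 119.0], [-9.0, 58.0, 119.0], [-16.0, 59.0, 117.0], [-14.0, 60.0, 118.0], [-14.0, 61.0, 123.0]]
```

View pics/rect.png

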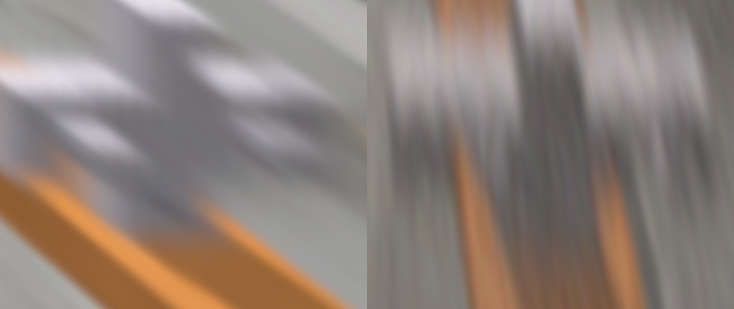

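The left panel gives the right-going level slot at px (65–130, 115–150), with the solid outer arm to its left. So plate +y looks like world +y, which I'll confirm once the plate is lifted and turned.

The rack origin is about (596.6, 190.1), yaw −4.6°, pins about 119 mm up. The plate is at (498.7, −191), yaw −21°.

>>> servo_tool(rotation=[[0,0,0.02],[0,0,0.04],[0,0,0.059],[0,0,0.059]], slide=[[0.14,0.23,0],[0.28,0.46,0],[0.42,0.7,0],[0.545,0.92,0]], grip=[1,1,1,1])

```text
clock: 0.6
position: [390.2, -372.6, 230.9]
ee_rot: [-0.407, 0.914, 0.0, -0.0]
contact_force: [1.8, -0.7, -0.1]
gripper_width: 85.3
grasp_force: 0.0
```

>>> servo_tool(rotation=[[0,0,0.02],[0,0,0.04],[0,0,0.0585],[0,0,0.0585],[0,0,0.0585],[0,0,0.0585]], slide=[[0.14,0.23,0],[0.28,0.46,0],[0.42,0.7,0],[0.545,0.917,0],[0.545,0.917,0],[0.545,0.917,0]], grip=[1,1,1,1,1,1])

```text
clock: 1.35
position: [498.4, -190.8, 230.9]
ee_rot: [-0.567, 0.824, 0.0, -0.0]
contact_force: [-1.1, -0.1, -0.1]
gripper_width: 85.2
grasp_force: 0.0
```

>>> servo_tool(rotation=[[0,0,0],[0,0,0],[0,0,0],[0,0,0],[0,0,0],[0,0,0]], slide=[[0,0,-0.15],[0,0,-0.3],[0,0,-0.4],[0,0,-0.47],[0,0,-0.495],[0,0,-0.495]], grip=[1,1,1,1,1,1])

```text
clock: 2.1
position: [498.8, -191.4, 132.5]
ee_rot: [-0.566, 0.824, -0.0, 0.0]
contact_force: [-0.3, 0.8, 0.2]
gripper_width: 85.2
grasp_force: 0.0
```

>>> servo_tool(rotation=[[0,0,0],[0,0,0],[0,0,0],[0,0,0],[0,0,0],[0,0,0],[0,0,0],[0,0,0]], slide=[[0,0,0],[0,0,0],[0,0,0],[0,0,0],[0,0,0],[0,0,0],[0,0,0],[0,0,0]], grip=[0.2,-0.5,-1,-1,-1,-1,-1,-1])

```text
clock: 3.1
position: [499.1, -191.0, 132.6]
ee_rot: [-0.566, 0.824, -0.0, 0.0]
contact_force: [1.1, 0.3, 2.0]
gripper_width: 9.5
grasp_force: 59.2
```

>>> servo_tool(rotation=[[0,0,0],[0,0,0],[0,0,0],[0,0,0],[0,0,0],[0,0,0],[0,0,0]], slide=[[0,0,0.05],[0,0,0.1],[0,0,0.2],[0,0,0.3],[0,0,0.42],[0,0,0.5],[0,0,0.5]], grip=[-1,-1,-1,-1,-1,-1,-1])

```text
clock: 3.98
position: [498.3, -190.9, 233.3]
ee_rot: [-0.566, 0.824, -0.0, 0.0]
contact_force: [-0.2, -0.8, -4.2]
gripper_width: 9.5
grasp_force: 59.4
```

>>> servo_tool(rotation=[[0,0,0.025],[0,0,0.05],[0,0,0.075],[0,0,0.1],[0,0,0.125],[0,0,0.15],[0,0,0.17],[0,0,0.17]], slide=[[0,0,0],[0,0,0],[0,0,0],[0,0,0],[0,0,0],[0,0,0],[0,0,0],[0,0,0]], grip=[-1,-1,-1,-1,-1,-1,-1,-1])

```text
clock: 4.97
position: [497.5, -190.7, 231.0]
ee_rot: [0.907, -0.422, -0.002, 0.0]
contact_force: [-0.7, 0.3, -4.7]
gripper_width: 9.3
grasp_force: 59.3
```

Run:
```python
from h import *
d,K,R,t,W=cam('side');p=read_state()['position'];q=R@p+t;q=K@q;u,v=(q[:2]/q[2]).astype(int);print(u,v,p)
cv2.imwrite('pics/s2.png',cv2.resize(d['image'][max(v-60,0):v+60,u-60:u+60,::-1],(600,600),interpolation=cv2.INTER_CUBIC))
```

```text
278 101 [ 497.72949878 -190.75318827  231.15073135]
```

View pics/s2.png

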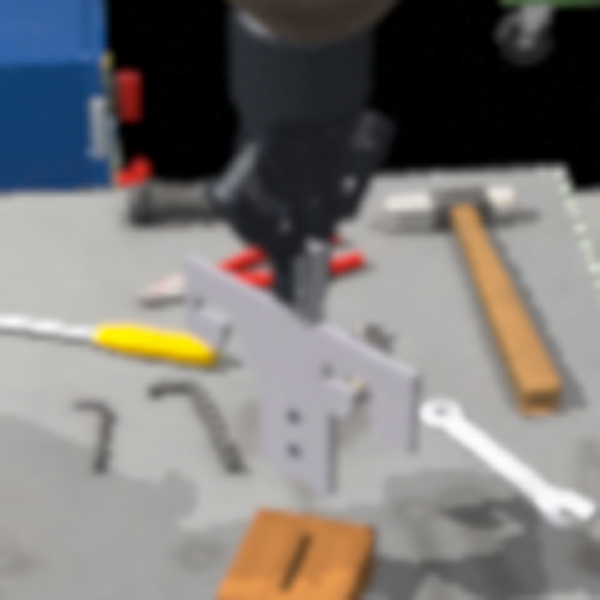

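The crop shows the near arm at right with its entry at (368,405) and the level slot running left towards the leg at (335,375). The far slot runs outwards at (205,305). The plate is therefore not flipped, so I'll go to the rack.

>>> servo_tool(rotation=[[0,0,-0.015],[0,0,-0.03],[0,0,-0.045],[0,0,-0.062],[0,0,-0.062]], slide=[[0.045,0.19,0.1],[0.1,0.4,0.18],[0.15,0.62,0.25],[0.2,0.82,0.25],[0.225,0.95,0.25]], grip=[-1,-1,-1,-1,-1])

```text
clock: 5.65
position: [543.5, 0.8, 281.8]
ee_rot: [0.808, -0.589, -0.001, 0.0]
contact_force: [0.6, -0.1, -4.2]
gripper_width: 9.3
grasp_force: 59.8
```

>>> servo_tool(rotation=[[0,0,-0.02],[0,0,-0.04],[0,0,-0.062],[0,0,-0.062],[0,0,-0.062],[0,0,-0.062],[0,0,-0.062]], slide=[[0.05,0.2,0],[0.1,0.4,0],[0.15,0.6,0],[0.19,0.78,0],[0.22,0.91,0],[0.23,0.958,0],[0.23,0.958,0]], grip=[-1,-1,-1,-1,-1,-1,-1])

```text
clock: 6.52
position: [589.5, 190.6, 281.9]
ee_rot: [-0.679, 0.734, 0.0, -0.001]
contact_force: [0.4, -0.6, -4.5]
gripper_width: 9.1
grasp_force: 59.8
```

Run:
```python
from h import *
s=read_state();pos=s['position'];q=s['ee_rot'];print(pos,q,s['contact_force'],2*np.degrees(np.arctan2(q[1],q[0])))
yaw=np.radians(-4.6);c,sn=np.cos(yaw),np.sin(yaw);M=np.array([[c,-sn],[sn,c]])
for n in('side','top'):
    d,K,R,t,W=cam(n);p=W.reshape(-1,3);z0=pos[2]-124
    cv2.imwrite(f'pics/{n}3.png',d['image'][:,:,::-1])
    r=np.c_[(p[:,:2]-[596.6,190.1])@M,p[:,2]]
    k=(abs(r[:,0]+7)<12)&(abs(r[:,1])<115)&(r[:,2]>z0+85)&(r[:,2]<z0+125)&((abs(r[:,1])>35))
    a=r[k];print(n,'cross',len(a),np.percentile(a,[1,5,50,95,99],axis=0).round(1).tolist(),np.polyfit(a[:,1],a[:,0],1).round(4))
    k=(abs(r[:,0]+7)<12)&(abs(r[:,1])<60)&(r[:,2]>z0-20)&(r[:,2]<z0+55)
    a=r[k]
    if len(a)>5: print(n,'leg',len(a),np.percentile(a,[1,5,50,95,99],axis=0).round(1).tolist())
    k=(abs(r[:,0]-26)<16)&(abs(abs(r[:,1])-42)<16)&(r[:,2]>166)&(r[:,2]<185);a=r[k];print('upr',len(a),cv2.minAreaRect(a[:,:2].astype(np.float32)),a.mean(0))
    k=(r[:,0]<-13)&(r[:,0]>-22)&(abs(abs(r[:,1])-55)<12)&(r[:,2]>100)&(r[:,2]<135);a=r[k];print('heads',a[a[:,1]>0].mean(0),a[a[:,1]<0].mean(0),len(a),np.percentile(a[:,2],[3,97]))
```

```text
[589.51142554 190.59338015 281.85812058] [-6.79081564e-01  7.34062518e-01  1.22833454e-04 -6.58644110e-04] [ 0.39168743 -0.58552473 -4.49697327] 265.54385351167275
side cross 109 [[-9.5, -89.0, 243.3], [-9.4, 36.2, 247.2], [-7.1, 76.1, 272.4], [-3.8, 93.0, 275.2], [-3.4, 94.4, 276.7]] [-3.7000e-03 -6.6417e+00]
side leg 48 [[-9.3, -33.1, 159.5], [-9.3, -25.7, 162.1], [-9.1, 12.3, 184.5], [-7.1, 27.2, 205.7], [-6.9, 28.5, 206.9]]
upr 198 ((27.456594467163086, -0.6945228576660156), (23.220741271972656, 108.8336410522461), 0.6926689147949219) [ 27.13955982   4.28450721 173.78158083]
heads [-14.58934689  56.09819879 121.72806651] [-14.43964661 -54.79978037 120.51711997] 24 [115.72586039 124.68240492]
top cross 77 [[-10.6, -93.6, 243.5], [-10.3, -90.5, 245.3], [-9.4, -62.7, 271.1], [-4.3, 52.4, 276.5], [-3.8, 60.1, 277.5]] [-0.0123 -8.9974]
top leg 28 [[-10.7, -30.5, 162.6], [-10.5, -28.9, 165.4], [-10.0, -9.7, 187.7], [-9.7, 4.0, 210.1], [-9.6, 4.8, 212.0]]
upr 52 ((26.87751007080078, -40.80433654785156), (23.40983772277832, 23.377025604248047), 4.630760192871094) [ 25.82217938 -42.00770108 176.03688132]
heads [-16.18826982  54.8438198  119.11521088] [-16.38204936 -54.06077342 122.97655858] 12 [109.49642689 127.34269554]
```

>>> servo_tool(rotation=[[0,0,0],[0,0,0],[0,0,0],[0,0,0],[0,0,0],[0,0,0]], slide=[[0,0,-0.08],[0,0,-0.17],[0,0,-0.27],[0,0,-0.37],[0,0,-0.44],[0,0,-0.44]], grip=[-1,-1,-1,-1,-1,-1])

```text
clock: 7.38
position: [588.9, 189.7, 192.6]
ee_rot: [-0.679, 0.734, 0.0, -0.002]
contact_force: [-0.1, -0.4, -4.0]
gripper_width: 9.3
grasp_force: 59.7
```

>>> servo_tool(rotation=[[0,0,0],[0,0,0],[0,0,0],[0,0,0],[0,0,0]], slide=[[0,0,-0.015],[0,0,-0.03],[0,0,-0.045],[0,0,-0.06],[0,0,-0.06]], grip=[-1,-1,-1,-1,-1])

```text
clock: 8.0
position: [589.5, 190.5, 182.0]
ee_rot: [-0.679, 0.734, 0.0, -0.0]
contact_force: [-0.4, -0.9, -4.2]
gripper_width: 9.2
grasp_force: 59.8
```

>>> servo_tool(rotation=[[0,0,0],[0,0,0],[0,0,0],[0,0,0],[0,0,0]], slide=[[0,0,-0.012],[0,0,-0.024],[0,0,-0.036],[0,0,-0.05],[0,0,-0.05]], grip=[-1,-1,-1,-1,-1])

```text
clock: 8.62
position: [589.5, 190.5, 171.9]
ee_rot: [-0.679, 0.734, 0.0, -0.0]
contact_force: [0.0, 0.2, -4.2]
gripper_width: 9.2
grasp_force: 59.8
```

>>> servo_tool(rotation=[[0,0,0],[0,0,0],[0,0,0],[0,0,0]], slide=[[0,0,-0.01],[0,0,-0.02],[0,0,-0.03],[0,0,-0.03]], grip=[-1,-1,-1,-1])

```text
clock: 9.12
position: [589.6, 190.5, 166.0]
ee_rot: [-0.679, 0.734, 0.0, -0.0]
contact_force: [-0.1, 0.4, -4.9]
gripper_width: 9.2
grasp_force: 59.8
```

>>> servo_tool(rotation=[[0,0,0],[0,0,0],[0,0,0],[0,0,0],[0,0,0]], slide=[[0,0,-0.01],[0,0,-0.02],[0,0,-0.03],[0,0,-0.04],[0,0,-0.04]], grip=[-1,-1,-1,-1,-1])

```text
clock: 9.75
position: [589.6, 190.6, 158.0]
ee_rot: [-0.679, 0.734, 0.0, -0.0]
contact_force: [0.7, -0.0, -4.5]
gripper_width: 9.1
grasp_force: 59.8
```

>>> servo_tool(rotation=[[0,0,0],[0,0,0],[0,0,0]], slide=[[0,0,-0.005],[0,0,-0.01],[0,0,-0.01]], grip=[-1,-1,-1])

```text
clock: 10.12
position: [589.7, 190.6, 156.2]
ee_rot: [-0.679, 0.734, 0.0, -0.0]
contact_force: [0.3, -0.6, -5.1]
gripper_width: 9.4
grasp_force: 59.8
```

>>> servo_tool(rotation=[[0,0,0],[0,0,0],[0,0,0]], slide=[[0,0,-0.0025],[0,0,-0.005],[0,0,-0.005]], grip=[-1,-1,-1])

```text
clock: 10.5
position: [589.7, 190.6, 155.2]
ee_rot: [-0.679, 0.734, 0.0, -0.0]
contact_force: [0.5, -0.2, -4.0]
gripper_width: 9.3
grasp_force: 59.8
```

>>> servo_tool(rotation=[[0,0,0],[0,0,0],[0,0,0]], slide=[[0,0,-0.0025],[0,0,-0.005],[0,0,-0.005]], grip=[-1,-1,-1])

```text
clock: 10.88
position: [589.7, 190.6, 154.2]
ee_rot: [-0.679, 0.734, 0.0, -0.0]
contact_force: [0.8, 0.1, -4.3]
gripper_width: 9.0
grasp_force: 59.8
```

>>> servo_tool(rotation=[[0,0,0],[0,0,0],[0,0,0]], slide=[[0,0,-0.0025],[0,0,-0.005],[0,0,-0.005]], grip=[-1,-1,-1])

```text
clock: 11.25
position: [589.7, 190.6, 153.2]
ee_rot: [-0.679, 0.734, 0.0, -0.0]
contact_force: [0.4, 0.1, -3.7]
gripper_width: 9.1
grasp_force: 59.8
```

>>> servo_tool(rotation=[[0,0,0],[0,0,0],[0,0,0]], slide=[[0,0,-0.0025],[0,0,-0.005],[0,0,-0.005]], grip=[-1,-1,-1])

```text
clock: 11.62
position: [589.7, 190.6, 152.2]
ee_rot: [-0.679, 0.734, 0.0, -0.0]
contact_force: [0.7, -0.5, -4.0]
gripper_width: 9.2
grasp_force: 59.8
```

>>> servo_tool(rotation=[[0,0,0],[0,0,0],[0,0,0]], slide=[[0,0,-0.0025],[0,0,-0.005],[0,0,-0.005]], grip=[-1,-1,-1])

```text
clock: 12.0
position: [589.7, 190.6, 151.2]
ee_rot: [-0.679, 0.734, 0.0, -0.0]
contact_force: [-0.4, 0.5, -4.6]
gripper_width: 9.2
grasp_force: 59.8
```

>>> servo_tool(rotation=[[0,0,0],[0,0,0],[0,0,0]], slide=[[0,0,-0.0025],[0,0,-0.005],[0,0,-0.005]], grip=[-1,-1,-1])

```text
clock: 12.38
position: [589.8, 190.6, 150.7]
ee_rot: [-0.679, 0.734, -0.0, 0.0]
contact_force: [-0.6, -0.6, -2.3]
gripper_width: 9.3
grasp_force: 60.2
```

>>> servo_tool(rotation=[[0,0,0],[0,0,0]], slide=[[0,0,-0.0025],[0,0,-0.0025]], grip=[-1,-1])

```text
clock: 12.62
position: [589.9, 190.6, 150.6]
ee_rot: [-0.679, 0.734, -0.0, 0.0]
contact_force: [-1.2, -0.1, 1.5]
gripper_width: 9.3
grasp_force: 60.7
```

>>> servo_tool(rotation=[[0,0,0],[0,0,0]], slide=[[0,0,-0.0025],[0,0,-0.0025]], grip=[-1,-1])

```text
clock: 12.88
position: [589.9, 190.6, 150.5]
ee_rot: [-0.679, 0.734, -0.0, 0.0]
contact_force: [-2.6, -0.3, 5.8]
gripper_width: 9.3
grasp_force: 61.3
```

Fz went from −4.3 to +5.8 N, so the pins carry the plate (pin axis about 116 mm). Opening.

>>> servo_tool(rotation=[[0,0,0],[0,0,0],[0,0,0],[0,0,0],[0,0,0],[0,0,0],[0,0,0],[0,0,0]], slide=[[0,0,0],[0,0,0],[0,0,0],[0,0,0],[0,0,0],[0,0,0],[0,0,0],[0,0,0]], grip=[-0.7,-0.6,-0.4,-0.2,-0.2,-0.2,-0.2,-0.2])

```text
clock: 13.88
position: [589.7, 190.6, 149.3]
ee_rot: [-0.679, 0.734, -0.0, 0.0]
contact_force: [-0.9, 0.4, -0.5]
gripper_width: 33.5
grasp_force: 0.0
```

```bash
cat > chk.py <<'E'
from h import *
s=read_state();pos=s['position'];print(s['clock'],pos,s['contact_force'],s['gripper_width'],s['grasp_force'])
yaw=np.radians(-4.6);c,sn=np.cos(yaw),np.sin(yaw);M=np.array([[c,-sn],[sn,c]])
for n in('side','top'):
    d,K,R,t,W=cam(n);p=W.reshape(-1,3);z0=26
    r=np.c_[(p[:,:2]-[596.6,190.1])@M,p[:,2]]
    k=(abs(r[:,0]+7)<10)&(abs(r[:,1])<130)&(r[:,2]>z0+68)&(r[:,2]<z0+121)&(abs(r[:,1])>70)
    a=r[k]
    for sg in(1,-1):
        b=a[a[:,1]*sg>0]
        if len(b)>3: print(n,sg,len(b),np.percentile(b,[3,50,97],axis=0).round(1).tolist())
    k=(abs(r[:,0]+7)<12)&(abs(r[:,1])<60)&(r[:,2]>z0+3)&(r[:,2]<z0+55)
    a=r[k]
    if len(a)>5: print(n,'leg',len(a),np.percentile(a,[3,50,97],axis=0).round(1).tolist())
    q=K@(R@np.array([590,190,110.])+t);u,v=(q[:2]/q[2]).astype(int)
    im=d['image'][v-48:v+48,u-48:u+48,::-1]
    o=cv2.resize(im,(400,400),interpolation=cv2.INTER_CUBIC)
    out=o if n=='side' else np.hstack([out,o])
import sys;cv2.imwrite(f'pics/{sys.argv[1]}.png',out)
E
python3 chk.py h1
```

```text
13.875 [589.71693265 190.62186564 149.32117499] [-0.88969896  0.35399984 -0.46337483] 33.530292364832356 0.0
side 1 62 [[-8.9, 71.9, 97.7], [-5.9, 90.0, 128.5], [-3.1, 93.7, 143.8]]
side -1 4 [[-8.4, -74.0, 141.4], [-7.0, -72.5, 143.0], [-3.5, -71.6, 144.3]]
side leg 18 [[-8.4, 1.2, 35.3], [-8.2, 22.5, 60.5], [-7.6, 28.6, 81.0]]
top -1 27 [[-9.6, -94.9, 102.1], [-8.5, -81.3, 135.2], [-3.7, -70.8, 146.5]]
top leg 17 [[-9.7, -29.0, 38.2], [-9.1, -13.2, 55.1], [-8.3, 1.2, 77.4]]
```

View pics/h1.png

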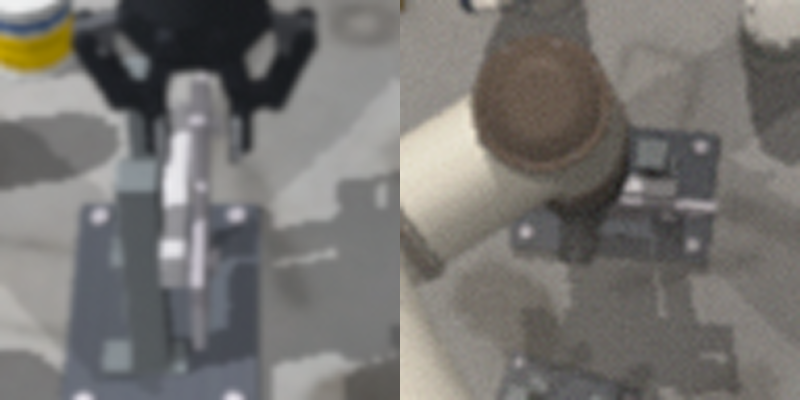

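The side crop shows the plate (190,200) hanging between the bar and the pin head, with the fingers clear of the tab. The ends are level and y is about 0. Next: back up, shut, and go to the −y end of the crosspiece.

>>> servo_tool(rotation=[[0,0,0],[0,0,0],[0,0,0],[0,0,0],[0,0,0],[0,0,0]], slide=[[0,0,0.05],[0,0,0.15],[0,0,0.25],[0,0,0.35],[0,0,0.42],[0,0,0.42]], grip=[-0.2,-0.2,-0.2,-0.2,-0.2,-0.2])

```text
clock: 14.72
position: [590.3, 190.9, 234.8]
ee_rot: [-0.679, 0.734, -0.0, 0.001]
contact_force: [-1.8, 0.3, -0.4]
gripper_width: 34.1
grasp_force: 0.0
```

>>> servo_tool(rotation=[[0,0,0],[0,0,0],[0,0,0],[0,0,0],[0,0,0],[0,0,0]], slide=[[-0.01,-0.13,0],[-0.025,-0.3,0],[-0.04,-0.48,0],[-0.05,-0.6,0],[-0.05,-0.63,0],[-0.05,-0.63,0]], grip=[-1,-1,-1,-1,-1,-1])

```text
clock: 15.48
position: [579.8, 64.3, 233.1]
ee_rot: [-0.679, 0.734, 0.0, -0.0]
contact_force: [0.2, -1.0, 0.8]
gripper_width: 0.0
grasp_force: 0.0
```

>>> servo_tool(rotation=[[0,0,0],[0,0,0],[0,0,0],[0,0,0],[0,0,0],[0,0,0]], slide=[[0,0,-0.1],[0,0,-0.25],[0,0,-0.4],[0,0,-0.52],[0,0,-0.625],[0,0,-0.625]], grip=[-1,-1,-1,-1,-1,-1])

```text
clock: 16.23
position: [578.7, 65.2, 106.4]
ee_rot: [-0.679, 0.734, 0.001, -0.002]
contact_force: [1.0, 0.5, 0.2]
gripper_width: 0.2
grasp_force: 0.0
```

```bash
python3 chk.py h2
```

```text
16.225 [578.70712938  65.17458743 106.43790758] [0.96254559 0.51347589 0.23793685] 0.1847241384835388 0.0
side 1 66 [[-8.9, 71.2, 96.5], [-6.3, 90.2, 128.4], [-3.1, 93.7, 143.6]]
side -1 84 [[-15.9, -122.5, 112.6], [-7.2, -115.7, 137.3], [1.3, -73.8, 145.7]]
side leg 16 [[-8.3, 4.3, 32.4], [-8.2, 23.6, 57.6], [-7.5, 27.9, 77.3]]
```

View pics/h2.png

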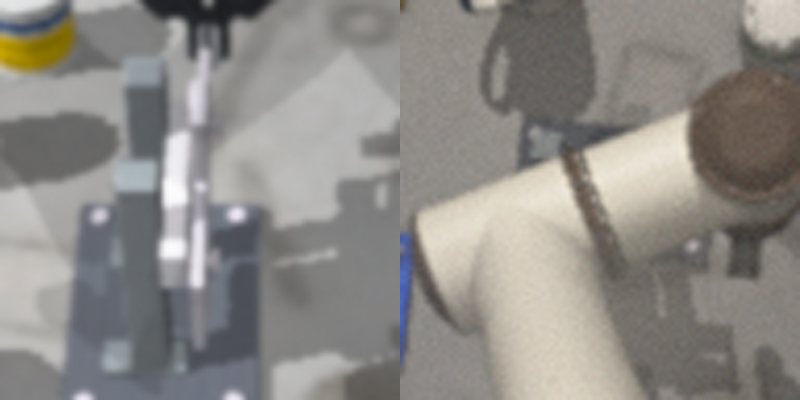

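The plate still hangs unmoved at (198,200), with the shut fingers behind its −y end. Advancing along the rack's +y.

>>> servo_tool(rotation=[[0,0,0],[0,0,0],[0,0,0],[0,0,0],[0,0,0]], slide=[[0.002,0.03,0],[0.005,0.06,0],[0.007,0.085,0],[0.008,0.1,0],[0.008,0.1,0]], grip=[-1,-1,-1,-1,-1])

```text
clock: 16.95
position: [581.4, 84.9, 108.4]
ee_rot: [-0.679, 0.734, 0.0, 0.0]
contact_force: [0.5, 1.0, 0.1]
gripper_width: 0.0
grasp_force: 0.0
```

>>> servo_tool(rotation=[[0,0,0],[0,0,0],[0,0,0],[0,0,0],[0,0,0],[0,0,0]], slide=[[0.001,0.01,0],[0.002,0.02,0],[0.002,0.03,0],[0.003,0.04,0],[0.004,0.05,0],[0.004,0.05,0]], grip=[-1,-1,-1,-1,-1,-1])

```text
clock: 17.7
position: [582.2, 95.0, 108.3]
ee_rot: [-0.679, 0.734, 0.0, 0.0]
contact_force: [-0.8, -0.8, 0.2]
gripper_width: 0.0
grasp_force: 0.6
```

>>> servo_tool(rotation=[[0,0,0],[0,0,0],[0,0,0],[0,0,0],[0,0,0]], slide=[[0.001,0.01,0],[0.002,0.02,0],[0.002,0.03,0],[0.003,0.04,0],[0.003,0.04,0]], grip=[-1,-1,-1,-1,-1])

```text
clock: 18.32
position: [582.8, 103.0, 108.3]
ee_rot: [-0.679, 0.734, 0.0, 0.0]
contact_force: [-0.7, -1.0, -0.1]
gripper_width: 0.1
grasp_force: 0.5
```

```bash
python3 chk.py h3
```

```text
18.325 [582.81746298 103.04201841 108.3001656 ] [-0.72939212 -1.00993639 -0.11486786] 0.08901373285643976 0.5469648004509509
side 1 86 [[-8.8, 73.7, 97.6], [-6.0, 106.7, 140.3], [-3.0, 114.5, 144.3]]
side -1 57 [[-15.6, -84.1, 115.2], [-8.3, -78.5, 135.6], [2.7, -74.9, 145.9]]
side leg 23 [[-8.7, 18.9, 32.8], [-8.4, 38.8, 56.5], [-6.8, 49.1, 75.8]]
```

>>> servo_tool(rotation=[[0,0,0],[0,0,0],[0,0,0],[0,0,0]], slide=[[0,0.0075,0],[0.001,0.015,0],[0.001,0.02,0],[0.001,0.02,0]], grip=[-1,-1,-1,-1])

```text
clock: 18.92
position: [582.9, 106.8, 108.3]
ee_rot: [-0.679, 0.734, 0.0, 0.0]
contact_force: [-0.3, -1.5, 1.6]
gripper_width: -0.1
grasp_force: 0.8
```

>>> servo_tool(rotation=[[0,0,0],[0,0,0]], slide=[[0,0.004,0],[0,0.004,0]], grip=[-1,-1])

```text
clock: 19.18
position: [582.9, 107.5, 108.3]
ee_rot: [-0.679, 0.734, 0.0, 0.0]
contact_force: [-0.8, -1.6, 0.9]
gripper_width: 0.1
grasp_force: 0.9
```

>>> servo_tool(rotation=[[0,0,0],[0,0,0]], slide=[[0,0.004,0],[0,0.004,0]], grip=[-1,-1])

```text
clock: 19.42
position: [582.9, 108.3, 108.3]
ee_rot: [-0.679, 0.734, 0.0, 0.0]
contact_force: [0.1, -1.6, 0.9]
gripper_width: -0.0
grasp_force: 0.9
```

>>> servo_tool(rotation=[[0,0,0],[0,0,0]], slide=[[0,0.004,0],[0,0.004,0]], grip=[-1,-1])

```text
clock: 19.68
position: [582.9, 108.8, 108.3]
ee_rot: [-0.679, 0.734, -0.0, -0.0]
contact_force: [-0.2, -2.7, 0.9]
gripper_width: -0.1
grasp_force: 1.4
```

>>> servo_tool(rotation=[[0,0,0],[0,0,0]], slide=[[0,0.003,0],[0,0.003,0]], grip=[-1,-1])

```text
clock: 19.92
position: [582.8, 108.9, 108.3]
ee_rot: [-0.679, 0.734, -0.0, -0.001]
contact_force: [0.7, -4.5, 0.4]
gripper_width: 0.2
grasp_force: 2.5
```

>>> servo_tool(rotation=[[0,0,0],[0,0,0]], slide=[[0,0.003,0],[0,0.003,0]], grip=[-1,-1])

```text
clock: 20.18
position: [582.8, 109.0, 108.3]
ee_rot: [-0.679, 0.734, -0.0, -0.001]
contact_force: [0.7, -6.7, 0.2]
gripper_width: -0.1
grasp_force: 3.3
```

Home: it stopped at y = 109 mm with the force rising. Back off, lift clear and check.

>>> servo_tool(rotation=[[0,0,0],[0,0,0],[0,0,0],[0,0,0],[0,0,0],[0,0,0],[0,0,0],[0,0,0]], slide=[[-0.001,-0.015,0],[-0.004,-0.05,0],[-0.012,-0.15,0],[-0.02,-0.25,0],[-0.02,-0.25,0.2],[-0.02,-0.25,0.4],[-0.02,-0.25,0.6],[-0.02,-0.25,0.6]], grip=[-1,-1,-1,-1,-1,-1,-1,-1])

```text
clock: 21.18
position: [580.7, 59.4, 232.4]
ee_rot: [-0.679, 0.734, -0.002, 0.004]
contact_force: [-0.1, -0.0, 0.4]
gripper_width: 0.4
grasp_force: 0.0
```

>>> servo_tool(rotation=[[0,0,0],[0,0,0],[0,0,0],[0,0,0],[0,0,0],[0,0,0],[0,0,0]], slide=[[0,-0.2,0],[0,-0.4,0],[0,-0.6,0],[0,-0.8,0],[0,-0.95,0],[0,-0.95,0],[0,-0.95,0]], grip=[-1,-1,-1,-1,-1,-1,-1])

```text
clock: 22.05
position: [578.3, -130.0, 227.6]
ee_rot: [-0.679, 0.734, 0.001, -0.0]
contact_force: [-0.3, 1.0, -0.2]
gripper_width: 0.2
grasp_force: 0.0
```

```bash
python3 chk.py h4
```

```text
22.05 [ 578.33276765 -129.99682695  227.61908368] [-0.26804097  0.96603827 -0.21946817] 0.2075464473599569 0.0
side 1 94 [[-8.7, 70.9, 97.4], [-5.9, 111.3, 139.8], [-3.0, 120.3, 144.3]]
side leg 35 [[-8.9, 25.4, 31.6], [-8.6, 51.4, 54.7], [-5.7, 55.1, 77.4]]
top 1 51 [[-10.3, 72.0, 97.6], [-9.2, 99.4, 140.1], [-4.2, 121.0, 146.3]]
top leg 33 [[-10.3, -2.3, 33.1], [-9.7, 23.8, 54.9], [-8.7, 54.0, 79.1]]
```

View pics/h4.png

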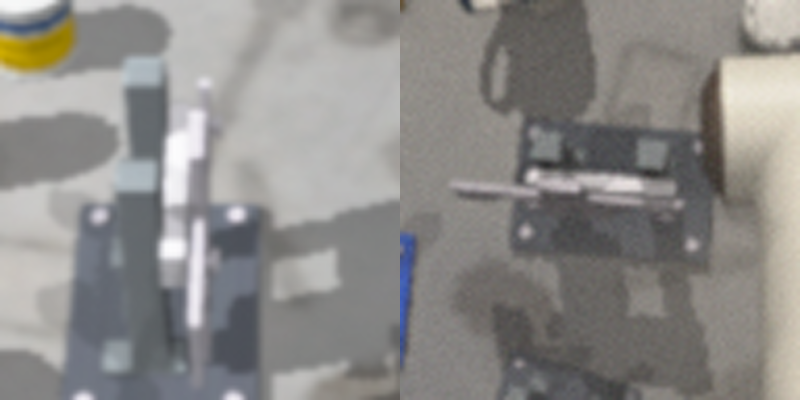

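The plate hangs level. In the top crop it runs from (455,187) to (685,205), with its left end at rack y ≈ 121 (+26.5 mm expected), parallel to the bar, and the arm is clear. Handing in.

```bash
python3 -c "
from bench import job_done
print(job_done())"
```

```text
the job is handed in; nothing more can be done
None
```

I handed the job in at about 22 s: the plate hangs on both pins, was let go, and is slid home to the rack's +y (about 26 mm, with the force rising at the end stop); the hand-in returned no verdict, and I didn't re-measure the bystanders.

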